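# Set the arms of the fan-marking board

### The job

Set the fan-marking board for the next fan: with a fingertip against its side, gently push each of the two wooden arms round the rivet until its tip points straight at the middle of the round brass cone on its own half of the board. The square brass blocks are not marks. Do not pinch or lift the arms, and leave the cones, the blocks and everything else on the table where they stand.

Things in the scene. Friction and masses are not known exactly. Their poses are not given: they have to be found in the camera images.
- board: the marking board: a fixed dark slab 290 mm (x) by 500 mm (y), 12 mm thick, with a flat red fan leaf on it. Origin: centre of its underside; z up, x towards its far edge, y to its left. Its brass rivet stands 100 mm from the centre, towards the robot.
- pivot (a point): the brass rivet on which both arms turn: a point on its axis, on the board's top face, 12 mm above the table. Axes as the board's: z up, x from the rivet towards the board's far edge (the middle of the fan), y to the left. The rivet's head stands 26 mm above the board.
- bar_left (a joint): angle of the left arm about the rivet, rad: 0 along the pivot's x axis, positive anticlockwise from above, so grows as the arm swings out to the left; starts near +0.8, runs from -0.1 to 1.6. Steady friction, about 2 N at 130 mm from the rivet; no spring: it stays where it is left.
- lift_left (a joint): how far the left arm has been raised off the board along the rivet, m: 0 as it lies; it is loose on the rivet and could be lifted 30 mm, which is not wanted.
- tip_left (a point): the pointed tip of the left arm, at half the bar's height; x points outwards along the arm, z up. The arm is a plain pale wooden bar 16 mm wide, straight from the rivet to this tip, 165 mm from the rivet's axis; its underside is 3 mm and its top 21 mm above the board (33 mm above the table).
- cone_left: loose brass cone that marks where the left arm belongs: round, 34 mm across at the foot, 55 mm tall, standing on the left half of the board 200 to 235 mm from the rivet, just beyond the reach of the arm's tip. Origin at the centre of its underside.
- block_left: loose square brass block, 34 x 34 x 26 mm high, standing on the left half of the board beyond the arm's reach; not a mark, to be left alone. Cone and block may stand either way round: one nearer the middle, the other farther out. Origin at the centre of its underside.
- bar_right (a joint): angle of the right arm about the rivet, rad: 0 along the pivot's x axis, positive anticlockwise from above, so gets more negative as the arm swings out to the right; starts near -0.8, runs from -1.6 to 0.1. Steady friction, about 2 N at 130 mm from the rivet; no spring: it stays where it is left.
- lift_right (a joint): how far the right arm has been raised off the board along the rivet, m: 0 as it lies; it is loose on the rivet and could be lifted 30 mm, which is not wanted.
- tip_right (a point): the pointed tip of the right arm, at half the bar's height; x points outwards along the arm, z up. The arm is a plain pale wooden bar 16 mm wide, straight from the rivet to this tip, 165 mm from the rivet's axis; its underside is 3 mm and its top 21 mm above the board (33 mm above the table).
- cone_right: loose brass cone that marks where the right arm belongs: round, 34 mm across at the foot, 55 mm tall, standing on the right half of the board 200 to 235 mm from the rivet, just beyond the reach of the arm's tip. Origin at the centre of its underside.
- block_right: loose square brass block, 34 x 34 x 26 mm high, standing on the right half of the board beyond the arm's reach; not a mark, to be left alone. Cone and block may stand either way round: one nearer the middle, the other farther out. Origin at the centre of its underside.
- ink_bowl: loose dark bowl, 90 mm across, 40 mm high, on the table right of the board; leave alone. Origin: centre of underside.
- paint_bottle: loose amber bottle, 60 mm across, 150 mm tall, on the table left of the board; leave alone. Origin: centre of underside.
- paperweight: loose steel bar 180 x 26 x 18 mm, lying on the table left of the board; leave alone. Origin: centre of underside.
- brush: loose writing brush, about 190 mm long, lying on small wooden rests right of the board; leave alone. Origin: at table height under its middle.
There are look-alikes about, which are no part of the job. Leave any purple look-alike of the cone_left alone.

How it is judged (in metres and radians):
At the end, for the whole second after the job is handed in: Each arm, lengthened beyond its tip, passes within 6 mm of the centre of the cone on its own half; the arms lie on the board (lift under 4 mm) and are at rest (under 0.05 rad/s); cones, blocks, bowl, bottle, paperweight and brush are within 10 mm of where they started (y of cone_left in the frame of tip_left between -0.006 and 0.006 m and x of cone_left in the frame of tip_left above 0 m and velocity of joint bar_left between -0.05 and 0.05 rad/s and value of joint each of lift_left, lift_right below 0.004 m and y of cone_right in the frame of tip_right between -0.006 and 0.006 m and x of cone_right in the frame of tip_right above 0 m and velocity of joint bar_right between -0.05 and 0.05 rad/s and distance of each of cone_left, cone_right, block_left, block_right, ink_bowl, paint_bottle, paperweight, brush from where it was at the start of the episode below 0.01 m); the robot touches nothing.
It fails at once if an arm is pushed or squeezed with more than 18 N (contact force between the fingers and bar_left above 18 N or contact force between the fingers and bar_right above 18 N).
It fails at once if an arm is lifted more than 6 mm off the board (value of joint any of lift_left, lift_right above 0.006 m).
It fails at once if a cone or block is moved or lifted more than 10 mm (distance of any of cone_left, cone_right, block_left, block_right from where it was at the start of the episode above 0.01 m).
It fails at once if the bowl, bottle, paperweight or brush is moved more than 10 mm (distance of any of ink_bowl, paint_bottle, paperweight, brush from where it was at the start of the episode above 0.01 m).
It also fails if it takes over 51 s, if anything falls off the work surface, if the arm or the gripper's body presses on something with over 40 N, if the wrist force passes 120 N, or if a joint passes its speed limit or range.

### The arm

A 7-joint arm with a two-finger parallel gripper is mounted at the origin on the work surface. World frame = base frame: x ahead of the robot, y to its left, z up, the work surface at z = 0. Lengths are in mm, angles in degrees, forces in N, time in s.
With the tool pointing down it reaches from about 425 to 1025 mm from the base axis. Payload 9.4 kg.
Tool frame: the origin (TCP) lies between the finger pads; the fingertips stand 11 mm ahead of it and the grasp point (between the pads) lies 8 mm behind it (tips_ahead is the distance from the TCP to the fingertips, in mm); z points along the fingers, y is the direction in which the jaws open and shut (so a half turn about z gives the same grasp; the last joint's range is limited). The gripper opens to 85 mm and grips with 20 to 120 N. Pads are 22 mm wide; open, the fingers measure 114 mm over their backs; the gripper's body (76 mm by 85 mm) begins 54 mm behind the grasp point. The pads swing forward as they close: fully open they stand 13 mm farther back than shut.
Start: joints at [-69.368, 34.337, -0.143, 91.639, 0.103, 54.024, -4.572], TCP at [306.709, 656.928, 242.275] pointing down, gripper open.
Joint ranges: [-147.43, 147.43], [-19.82, 112.94], [-74.19, 73.91], [6.32, 146.72], [-59.91, 239.91], [6.04, 106.73], [-150.56, 150.56]. Speed limits (degrees/s): [127.2, 127.2, 172.46, 172.46, 180, 180, 180].

### API

Orientations are given as a 3x3 rotation matrix whose columns are the frame's x, y, z axes.
In Python, from workcell import * gives the robot as it stands.
- The arm moves only by the tool move_arm, never from a script. Its argument "series" is a list of rows, each a list of 7 numbers: the shift along the tool's x, y, z as a fraction of full scale, then the turn, a rotation vector about the tool's x, y, z as a fraction of full scale, then the closure, from 0 (fully open) to 1 (shut). In form: [[tx, ty, tz, ax, ay, az, gripper], ...]. A call has exactly 10 rows; each row is the pose to reach, as a shift and turn from the pose measured when the call began, along the tool's axes at that moment, turning the shorter way round; what a row does not reach only later rows make up. Full scale, the value 1, is 0.2 m for a shift and 360 degrees for a turn. A row lasts 1/8 s, in which the tool goes at most 62.5 mm and 10.7 degrees, less where a joint would pass 70% of its speed; a pose out of reach is approached as far as the arm can. A call with a number of a shift or a turn outside -1 to 1 is refused whole. A call with a gripper value outside its range is refused whole. The fingers move at their own pace and stop on an object; "squeeze" is the grip in N (left out, the last holds). Time passes only in rows, so rows that repeat a pose let the fingers close, or fill a call up. It gives the time, the measured TCP pose, the force and the opening at its end, in the units of the state.
- get_state(): the state, without advancing time (a new reading comes with each control period).
- read_camera(name): name is "scene" or "top"; returns the picture (420x560x3 uint8, red, green, blue); there is no depth.
- camera_params(name): a dict with "intrinsics" (3x3 intrinsics, pixels), "world_to_cam" (4x4, takes a point from world to camera coordinates). Camera axes: x right, y up, looking along -z (the intrinsics and any distortion apply to the point x, -y, -z); pixel columns grow to the right and rows downward; lengths in mm; the calibration is good to about 2 mm. A picture is of the moment at which its call begins. camera_params takes no time and is no camera call.
- hand_in(): hands the job in, once; it reports no verdict.
Trained networks look in the newest picture that a camera, given by its name, has taken for a name from the list of things; names that differ only in an ending like _2 or _b are one class to them, and where a whole thing is asked for, a point or a joint stands for the part that bears it (a point fixed in the world has none). Each returns a list of dicts, best first, with "p" (0 to 1); they miss things now and then, are a little off and sometimes report something else, mostly with a low value. They report only what shows in the picture. A call takes as long as a camera call. They do not tell look-alikes from the thing itself.
- recognise(camera, thing): "bbox" ([left, top, right, bottom] in pixels, round what is visible of it).
- outline_of(camera, thing): "mask" (420x560 bool, what is visible of it) and "bbox" ([left, top, right, bottom] in pixels, round what is visible of it).
The state is a dict: "clock": time; "joints": joint angles; "joint_vel": joint speeds; "joint_efforts": joint torques, N m; "eef_pos": TCP position; "ee_rot": TCP orientation; "ft_force": force on the tool from outside, world axes, zero at the start; "torque": the same for the moment, N m; "gripper_width": finger opening in mm.
Only numpy, scipy, OpenCV 4.12 (cv2) and the standard library are available. Lean on these libraries where they do the work, as an engineer would, in place of code of your own. Each camera call takes 0.05 s, during which the arm holds its last target. There are 200 camera calls.

## Working session

There is one attempt and no reset: what is moved stays moved. The work goes in short steps, Python scripts to look and compute and a tool call to move; the robot and the scene stay as the last step left them, time stands still between calls to the robot, and variables do not carry over. Pictures are saved under pics/ and viewed, about 8 in all and at most 12, crops included, and the job is handed in when it is done.

Besides the shell and the picture viewer there is one more tool, called after "Emit:" in YAML: its name, and indented under it one key for each argument. move_arm: Moves the arm, as the interface text tells. Shift numbers are shares of 0.2 m and turn numbers shares of 360 degrees, none past 1 either way. Its arguments: {"type":"object","properties":{"series":{"type":"array"},"squeeze":{"type":"number"}},"required":["series"]}

```bash
mkdir -p pics
cat > h.py <<'E'
from workcell import *
import numpy as np, cv2
def ray(cam,uv):
    P=camera_params(cam);K=np.array(P["intrinsics"]);T=np.array(P["world_to_cam"])
    d=np.linalg.inv(K)@np.array([uv[0],uv[1],1.]);d=np.array([d[0],-d[1],-d[2]])
    R=T[:3,:3];return -R.T@T[:3,3],R.T@d
def at(cam,uv,z):
    c,d=ray(cam,uv);return c+d*(z-c[2])/d[2]
def px(cam,p):
    P=camera_params(cam);K=np.array(P["intrinsics"]);T=np.array(P["world_to_cam"])
    q=T[:3,:3]@np.array(p,float)+T[:3,3];q=K@np.array([q[0],-q[1],-q[2]]);return q[:2]/q[2]
def shot(cam,name):
    im=np.array(read_camera(cam));cv2.imwrite("pics/"+name,im[:,:,::-1]);return im
E
python3 - <<'E'
from h import *
for c in("top","scene"):
    shot(c,c+"0.png");print(c,ray(c,(280,210)))
    for t in("board","pivot","bar_left","bar_right","cone_left","cone_right","block_left","block_right"):
        try:
            r=recognise(c,t);print(t,[(np.round(d["bbox"]).tolist(),round(d["p"],2)) for d in r[:4]])
        except Exception as e: print(t,e)
s=get_state();print(s["clock"],s["eef_pos"],np.round(s["ee_rot"],3),s["gripper_width"])
E
```

```text
top (array([ 442.31468781,   11.2827181 , 1252.03159871]), array([ 1.46136554e-01,  5.54085797e-04, -9.89347464e-01]))
board [([202.0, 154.0, 387.0, 285.0], 0.8)]
pivot [([203.0, 153.0, 391.0, 288.0], 0.72)]
bar_left [([254.0, 228.0, 296.0, 250.0], 0.83), ([298.0, 203.0, 334.0, 257.0], 0.49)]
bar_right [([297.0, 204.0, 334.0, 254.0], 0.92)]
cone_left [([222.0, 138.0, 234.0, 151.0], 0.66), ([260.0, 184.0, 268.0, 194.0], 0.52), ([231.0, 160.0, 240.0, 175.0], 0.5), ([256.0, 150.0, 266.0, 157.0], 0.47)]
cone_right [([362.0, 202.0, 372.0, 215.0], 0.58)]
block_left [([218.0, 233.0, 232.0, 247.0], 0.61)]
block_right [([308.0, 173.0, 322.0, 189.0], 0.73), ([361.0, 202.0, 372.0, 215.0], 0.73)]
scene (array([1006.23168595, -686.23448303,  799.52660533]), array([-0.36004667,  0.63003071, -0.68815072]))
board [([182.0, 164.0, 339.0, 314.0], 0.64)]
pivot [([184.0, 162.0, 338.0, 313.0], 0.89), ([230.0, 210.0, 260.0, 255.0], 0.66)]
bar_left [([244.0, 190.0, 286.0, 215.0], 0.83), ([182.0, 166.0, 339.0, 314.0], 0.4)]
bar_right [([229.0, 211.0, 261.0, 256.0], 0.63), ([242.0, 192.0, 286.0, 216.0], 0.26)]
cone_left [([367.0, 205.0, 376.0, 218.0], 0.68), ([340.0, 218.0, 356.0, 236.0], 0.66), ([306.0, 208.0, 318.0, 221.0], 0.47), ([349.0, 243.0, 363.0, 262.0], 0.45)]
cone_right [([229.0, 272.0, 241.0, 281.0], 0.5)]
block_left [([282.0, 171.0, 293.0, 180.0], 0.53)]
block_right [([284.0, 242.0, 299.0, 260.0], 0.48)]
0.9 [306.67085391 656.93570791 242.29054289] [[-0.906  0.423  0.   ]
 [ 0.423  0.906 -0.   ]
 [-0.     0.    -1.   ]] 85.84873076352916
```

View pics/top0.png

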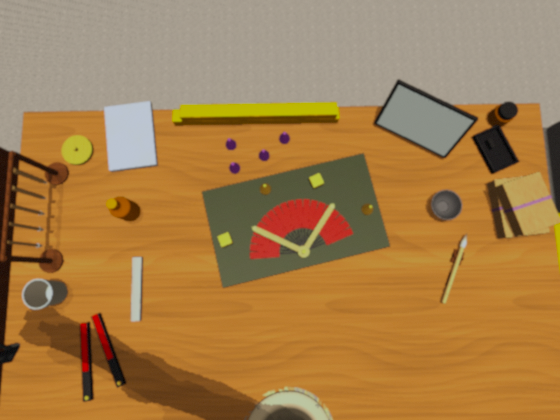

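View pics/scene0.png

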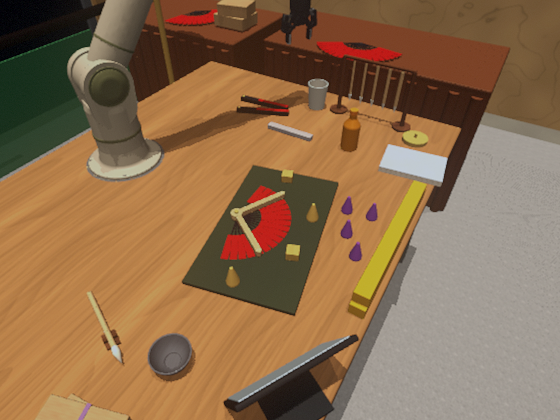

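The top picture shows brass cones on the board at (265,188) on the left and (367,209) on the right. The blocks are at (225,240) and (316,181), the rivet is near (304,251), and the arm tips are near (255,230) and (333,205). Possible mix-ups are the blocks and the purple cones at (231,144), (284,138), (264,155) and (235,168), which stand off the board. I'll check with a close crop and measure.

```bash
cat > m.py <<'E'
from h import *
from scipy.optimize import least_squares
def cone_fit(c0):
    # cone axis xy from both cameras using brass-coloured blobs near c0
    pass
E
python3 - <<'E'
from h import *
im=cv2.imread("pics/top0.png");cv2.imwrite("pics/top0c.png",cv2.resize(im[148:288,198:394],None,fx=4,fy=4,interpolation=cv2.INTER_CUBIC))
im2=cv2.imread("pics/scene0.png");cv2.imwrite("pics/scene0c.png",cv2.resize(im2[160:320,180:345],None,fx=3.6,fy=3.6,interpolation=cv2.INTER_CUBIC))
hsv=cv2.cvtColor(im,cv2.COLOR_BGR2HSV)
for n,(u,v) in dict(coneL=(265,188),coneR=(367,209),barL=(275,239),barR=(322,223),blkL=(225,240),board=(230,210)).items(): print(n,hsv[v,u])
for n,(u,v),z in(("coneL",(265,188),30),("coneR",(367,209),30),("piv",(304,251),38),("tipL",(255,230),33),("tipR",(333,205),33),("c1",(203,191),12),("c2",(365,155),12),("c3",(389,246),12),("c4",(224,285),12),("blkL",(225,240),38),("blkR",(316,181),38)):
    print(n,np.round(at("top",(u,v),z)))
for n,(u,v),z in(("coneL",(313,212),30),("coneR",(233,276),30),("piv",(237,212),38)): print("sc",n,np.round(at("scene",(u,v),z)))
E
```

```text
coneL [ 21 214 132]
coneR [ 20 209 121]
barL [ 30 106 187]
barR [ 27 108 189]
blkL [ 32 172 197]
board [33 76 90]
coneL [689.  55.  30.]
coneR [ 621. -241.   30.]
piv [503. -54.  38.]
tipL [566.  85.  33.]
tipR [ 634. -142.   33.]
c1 [687. 239.  12.]
c2 [ 788. -247.   12.]
c3 [ 514. -303.   12.]
c4 [412. 176.  12.]
blkL [538. 170.  38.]
blkR [705. -94.  38.]
sc coneL [688.  59.  30.]
sc coneR [ 623. -241.   30.]
sc piv [508. -58.  38.]
```

View pics/top0c.png

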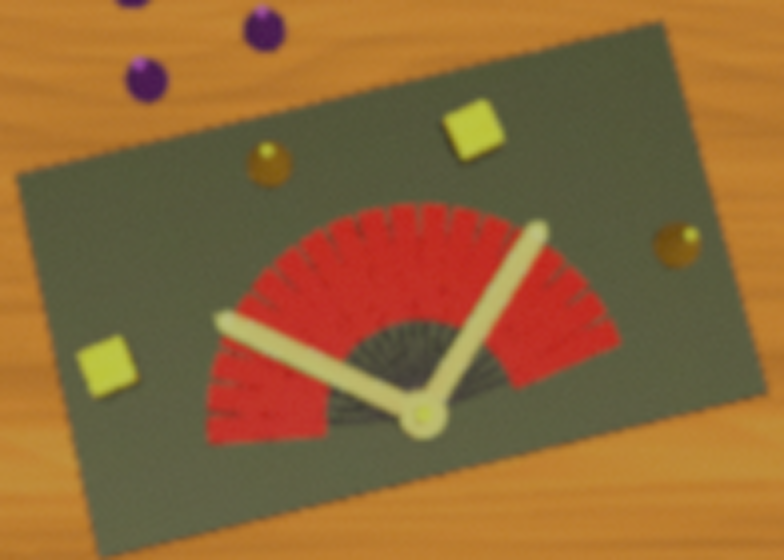

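View pics/scene0c.png

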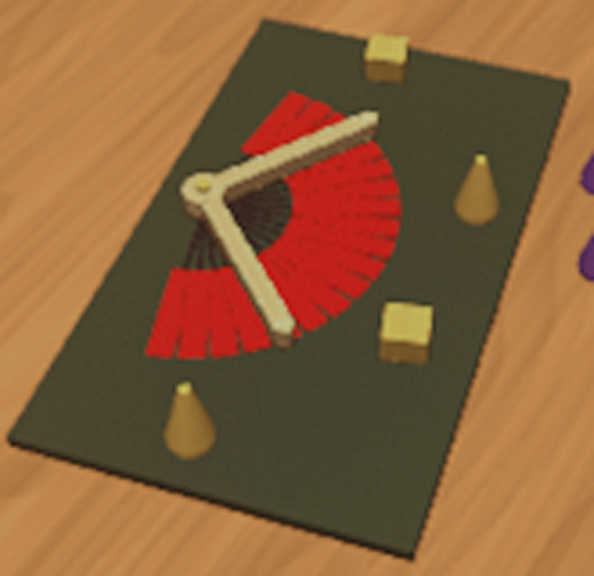

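The crops confirm it: the round brass cones are at the upper left and far right, the square blocks are the other two pieces, and the purple cones are off the board. Now I'll fit sub-pixel positions.

```bash
cat > m.py <<'E'
from h import *
from scipy.optimize import minimize, minimize_scalar
S=8
def render(cam,pts,box):
    u0,v0,u1,v1=box
    q=np.array([px(cam,p) for p in pts]);hull=cv2.convexHull(q.astype(np.float32))[:,0]
    m=np.zeros(((v1-v0)*S,(u1-u0)*S),np.float32)
    cv2.fillConvexPoly(m,np.round(((hull-[u0,v0]+.5)*S-.5)*16).astype(np.int32),1.,shift=4)
    return cv2.GaussianBlur(cv2.resize(m,(u1-u0,v1-v0),interpolation=cv2.INTER_AREA),(0,0),.7)
def box(cam,c,r):
    u,v=px(cam,c).astype(int);return u-r,v-r,u+r,v+r
def cone(cam,im,c0):
    b=box(cam,[*c0,35],14);h=cv2.cvtColor(im,cv2.COLOR_RGB2HSV).astype(np.float32)[b[1]:b[3],b[0]:b[2]]
    w=np.clip((h[...,1]-100)/90,0,1)*(abs(h[...,0]-23)<12)
    a=np.linspace(0,2*np.pi,40)
    def pts(x): return [[x[0]+17*np.cos(t),x[1]+17*np.sin(t),12] for t in a]+[[x[0]+3*np.cos(t),x[1]+3*np.sin(t),67] for t in a]
    f=lambda x:((render(cam,pts(x),b)-w)**2).sum()
    r=minimize(f,c0,method="Nelder-Mead",options=dict(initial_simplex=np.array(c0)+[[0,0],[8,0],[0,8]],xatol=.1))
    return r.x,r.fun/w.sum()
def bar(cam,im,piv,a0):
    # angle only, piv given; uses r 35..165 of the silhouette
    piv=np.array(piv);d=np.array([np.cos(a0),np.sin(a0)])
    b=box(cam,[*(piv+100*d),24],38);h=cv2.cvtColor(im,cv2.COLOR_RGB2HSV).astype(np.float32)[b[1]:b[3],b[0]:b[2]]
    vv,uu=np.mgrid[b[1]:b[3],b[0]:b[2]]
    X=np.array([[at(cam,(u,v),33)[:2] for u in range(b[0],b[2])] for v in range(b[1],b[3])])-piv
    rr=np.hypot(X[...,0],X[...,1]);da=np.angle(np.exp(1j*(np.arctan2(X[...,1],X[...,0])-a0)))
    sel=(rr>35)&(rr<155)&(abs(da)*rr<45)
    w=np.clip((h[...,2]-110)/60,0,1)*(abs(h[...,0]-28)<9)
    def f(a):
        d=np.array([np.cos(a),np.sin(a)]);n=np.array([-d[1],d[0]])
        pts=[[*(piv+r*d+s*n),z] for r,s in((20,8),(20,-8),(157,8),(157,-8),(165,0)) for z in(15,33)]
        return (((render(cam,pts,b)-w)**2)*sel).sum()
    g=a0+np.arange(-.25,.25,.02);a1=g[np.argmin([f(a) for a in g])]
    r=minimize_scalar(f,bounds=(a1-.03,a1+.03),method="bounded");return r.x,r.fun/(w*sel).sum()
E
python3 - <<'E'
from m import *
PV={}
for c,uv in(("top",(303.9,251.4)),("scene",(180+203/3.6,160+186/3.6))):
    im=cv2.imread(f"pics/{c}0.png")[:,:,::-1].copy();pv=at(c,uv,38)[:2]
    print(c,"piv",pv.round(1))
    for n,c0 in(("L",(688,57)),("R",(622,-241))):
        x,e=cone(c,im,c0);v=x-pv;t=np.arctan2(v[1],v[0])
        a,eb=bar(c,im,pv,{"L":1.146,"R":-.59}[n])
        print(n,"cone",x.round(1),round(e,2),"dist",np.hypot(*v).round(1),"target",t.round(3),"bar",round(a,3),round(eb,2),"delta deg",np.degrees(t-a).round(1))
E
```

```text
top piv [501.6 -53.7]Traceback (most recent call last):
  File "<stdin>", line 7, in <module>
  File "m.py", line 18, in cone
    r=minimize(f,c0,method="Nelder-Mead",options=dict(initial_simplex=np.array(c0)+[[0,0],[8,0],[0,8]],xatol=.1))
    res = _minimize_neldermead(fun, x0, args, callback, bounds=bounds,
                               **options)
    fsim[j] = func(sim[j])
              ~~~~^^^^^^^^
    fx = function(np.copy(x), *(wrapper_args + args))
  File "m.py", line 17, in <lambda>
    f=lambda x:((render(cam,pts(x),b)-w)**2).sum()
                 ~~~~~~^^^^^^^^^^^^^^
  File "m.py", line 6, in render
    q=np.array([px(cam,p) for p in pts]);hull=cv2.convexHull(q.astype(np.float32))[:,0]
                ~~^^^^^^^
  File "h.py", line 10, in px
    P=camera_params(cam);K=np.array(P["intrinsics"]);T=np.array(P["world_to_cam"])
ValueError: time passes only in moves, steps and waits
```

camera_params seems to object to being called this often, so I'll cache it.

```bash
sed -i 's/^import numpy.*/&\nimport functools\ncamera_params=functools.cache(camera_params)/' h.py; sed -i 's/simplex=np.array(c0)+/simplex=np.array(c0,float)+/' m.py
cat > fit0.py <<'E'
from m import *
for c,uv in(("top",(303.9,251.4)),("scene",(180+203/3.6,160+186/3.6))):
    im=cv2.imread(f"pics/{c}0.png")[:,:,::-1].copy();pv=at(c,uv,38)[:2]
    print(c,"piv",pv.round(1))
    for n,c0 in(("L",(688,57)),("R",(622,-241))):
        x,e=cone(c,im,c0);v=x-pv;t=np.arctan2(v[1],v[0])
        a,eb=bar(c,im,pv,{"L":1.146,"R":-.59}[n])
        print(n,"cone",x.round(1),round(e,2),"dist",np.hypot(*v).round(1),"target",t.round(3),"bar",round(a,3),round(eb,2),"delta deg",np.degrees(t-a).round(1))
E
python3 fit0.py
```

```text
top piv [501.6 -53.7]
L cone [690.3  55.4] 0.48 dist 217.9 target 0.524 bar 1.109 0.07 delta deg -33.5
R cone [ 624.  -243.8] 0.33 dist 226.1 target -0.999 bar -0.567 0.07 delta deg -24.7
scene piv [506.2 -58. ]
L cone [688.  55.] 0.09 dist 214.1 target 0.556 bar 1.224 0.77 delta deg -38.2
R cone [ 621.5 -243. ] 0.08 dist 218.0 target -1.013 bar -0.565 0.24 delta deg -25.7
```

Run:
```python
from m import *
im=cv2.imread("pics/top0.png");h=cv2.cvtColor(im,cv2.COLOR_BGR2HSV)
for u,v in((265,189),(367,209)):
    print(h[v-9:v+9,u-8:u+9,1]); print(h[v-9:v+9,u-8:u+9,0])
print(px("top",[690.3,55.4,12]),px("top",[690.3,55.4,67]),px("top",[624,-243.8,12]))
```

```text
[[ 82  79  81  82  79  78  83  79  78  79  77  82  80  83  79  82  82]
 [ 78  78  77  81  80  82  83  79  74  77  75  83  82  81  80  86  83]
 [ 78  77  80  83  86  83  91  95  96  92  90  83  85  87  80  83  84]
 [ 79  83  86  77  89 108 131 150 157 149 128 110  86  88  79  83  82]
 [ 83  80  82  83 115 162 177 176 181 187 177 154 115  87  83  83  85]
 [ 84  86  90 115 154 189 182 174 178 189 199 185 150 113  89  85  82]
 [ 81  85 103 147 191 200 190 181 188 193 210 203 188 149 106  85  87]
 [ 82  86 122 171 206 210 205 193 200 213 212 207 198 170 118  92  82]
 [ 78  86 129 173 204 212 210 214 214 213 214 206 202 169 121  88  80]
 [ 83  86 125 174 202 207 212 215 219 209 204 208 206 179 126  88  82]
 [ 88  88 122 168 201 217 220 210 215 216 220 208 200 167 115  85  78]
 [ 79  80 110 162 193 211 208 219 213 213 221 202 195 151 102  81  82]
 [ 87  83  93 140 182 210 205 200 215 213 208 200 177 129  88  78  81]
 [ 75  77  85 101 137 176 186 204 202 203 200 172 131  93  85  76  79]
 [ 80  75  72  79  94 119 146 162 171 164 151 121  92  79  78  78  80]
 [ 80  74  80  77  77  84  93 100 1
[... 2787 characters left out ...]
29 30 30 28 29 31 32]
 [33 30 24 19 19 19 20 19 20 23 27 29 28 26 25 31 33]
 [33 27 21 19 19 20 19 19 20 21 23 25 24 22 23 29 32]
 [33 27 21 20 20 19 20 19 20 20 20 21 21 21 22 30 32]
 [33 29 21 19 20 19 20 20 20 20 20 20 20 20 23 30 32]
 [33 29 23 20 20 19 19 20 20 20 20 20 20 21 25 31 33]
 [34 32 27 22 19 20 20 20 20 20 20 20 20 23 28 33 33]
 [33 33 31 25 21 20 20 19 20 19 19 20 21 27 31 33 33]
 [34 33 33 32 25 21 20 20 20 20 21 23 27 32 33 34 34]
 [33 33 33 31 31 29 26 24 24 24 26 29 32 32 32 34 33]
 [33 33 33 34 33 34 32 32 32 31 32 33 34 33 33 34 33]
 [32 32 32 33 33 33 33 34 33 32 32 34 33 33 33 33 33]]
[264.97099628 188.66049352] [264.23318996 184.87213433] [366.83491614 208.89220741]
```

```bash
cat >> m.py <<'E'
def bars(cam,im,piv0,aL,aR):
    # joint fit of pivot and both angles over the bars incl. hub-free part
    b=box(cam,[*(np.array(piv0)+[80,0]),24],75);h=cv2.cvtColor(im,cv2.COLOR_RGB2HSV).astype(np.float32)[b[1]:b[3],b[0]:b[2]]
    vv,uu=np.mgrid[b[1]:b[3],b[0]:b[2]]
    P=np.array([at(cam,(u,v),33)[:2] for u,v in zip(uu.ravel(),vv.ravel())]).reshape(*uu.shape,2)-piv0
    rr=np.hypot(P[...,0],P[...,1]);sel=(rr>35)&(rr<152)
    w=np.clip((h[...,2]-110)/60,0,1)*(abs(h[...,0]-28)<9)
    def f(x):
        m=0;s=0
        for a,a0 in((x[2],aL),(x[3],aR)):
            d=np.array([np.cos(a),np.sin(a)]);n=np.array([-d[1],d[0]])
            pts=[[*(x[:2]+r*d+s_*n),z] for r,s_ in((20,8),(20,-8),(157,8),(157,-8),(165,0)) for z in(15,33)]
            m=np.maximum(m,render(cam,pts,b))
            s=s|(abs(np.angle(np.exp(1j*(np.arctan2(P[...,1],P[...,0])-a0))))*rr<30)
        return (((m-w)**2)*(sel&s)).sum()
    x0=np.array([*piv0,aL,aR],float);sim=np.vstack([x0]+[x0+d for d in np.diag([5,5,.05,.05])])
    r=minimize(f,x0,method="Nelder-Mead",options=dict(initial_simplex=sim,xatol=.003,fatol=.01,maxiter=400));return r.x,r.fun
E
python3 - <<'E'
from m import *
for c in("top","scene"):
    im=cv2.imread(f"pics/{c}0.png")[:,:,::-1].copy()
    x,e=bars(c,im,(502,-54),1.12,-.567);print(c,x.round(3),round(e,1))
    for n,c0 in dict(L=(689,55),R=(622.5,-243)).items():
        v=np.array(c0)-x[:2];print(n,np.arctan2(v[1],v[0]).round(3),np.hypot(*v).round(1))
s=get_state();R=np.array(s["ee_rot"]);p=np.array(s["eef_pos"])
print("shift frac to above R start", (R.T@(np.array([613,-87,150])-p)/200).round(3))
E
```

```text
top [503.434 -52.632   1.118  -0.587] 29.1
L 0.526 214.5
R -1.012 224.5
scene [500.904 -50.116   1.168  -0.601] 153.3
L 0.51 215.5
R -1.008 228.0
shift frac to above R start [-2.961 -2.723  0.462]
```

Emit:
move_arm:
  series:
    - [0,-0.2,0,0,0,0,1]
    - [0,-0.4,0,0,0,0,1]
    - [0,-0.6,0,0,0,0,1]
    - [0,-0.8,0,0,0,0,1]
    - [-0.1,-1,0,0,0,0,1]
    - [-0.3,-1,0,0,0,0,1]
    - [-0.5,-1,0,0,0,0,1]
    - [-0.7,-1,0,0,0,0,1]
    - [-0.9,-1,0,0,0,0,1]
    - [-1,-1,0,0,0,0,1]

```text
clock: 2.15
eef_pos: [405.2, 389.9, 242.4]
ee_rot: [[-0.905, 0.425, 0.001], [0.425, 0.905, 0.0], [-0.001, 0.0, -1.0]]
ft_force: [-0.4, 0.7, -0.3]
gripper_width: -0.3
```

Emit:
move_arm:
  series:
    - [-0.12,-0.12,0,0,0,0,1]
    - [-0.26,-0.25,0,0,0,0,1]
    - [-0.4,-0.38,0,0,0,0,1]
    - [-0.55,-0.5,0,0,0,0,1]
    - [-0.7,-0.63,0,0,0,0,1]
    - [-0.85,-0.75,0,0,0,0,1]
    - [-1,-0.86,0,0,0,0,1]
    - [-1,-0.86,0.1,0,0,0,1]
    - [-1,-0.86,0.2,0,0,0,1]
    - [-1,-0.86,0.3,0,0,0,1]

```text
clock: 3.4
eef_pos: [512.9, 150.0, 182.0]
ee_rot: [[-0.905, 0.425, 0.001], [0.425, 0.905, 0.001], [-0.0, 0.001, -1.0]]
ft_force: [-0.3, 0.5, -0.1]
gripper_width: -0.0
```

Emit:
move_arm:
  series:
    - [-0.12,-0.12,0,0,0,0,1]
    - [-0.26,-0.25,0,0,0,0,1]
    - [-0.4,-0.38,0,0,0,0,1]
    - [-0.55,-0.5,0,0,0,0,1]
    - [-0.7,-0.63,0,0,0,0,1]
    - [-0.85,-0.75,0,0,0,0,1]
    - [-0.95,-0.86,0,0,0,0,1]
    - [-0.95,-0.86,0.08,0,0,0,1]
    - [-0.95,-0.86,0.16,0,0,0,1]
    - [-0.95,-0.86,0.16,0,0,0,1]

```text
clock: 4.65
eef_pos: [610.7, -84.7, 148.2]
ee_rot: [[-0.906, 0.423, -0.003], [0.423, 0.906, 0.002], [0.003, 0.0, -1.0]]
ft_force: [-0.6, 0.8, 0.7]
gripper_width: -0.0
```

Run:
```python
from h import *
im=shot("scene","s1.png");cv2.imwrite("pics/s1c.png",cv2.resize(im[120:320,130:380,::-1].copy(),None,fx=3,fy=3,interpolation=cv2.INTER_CUBIC))
s=get_state();print(s["clock"],s["eef_pos"],s["ft_force"])
```

```text
4.7 [611.31921083 -84.92987156 149.07688237] [-0.09879459  0.08453037 -0.33564406]
```

View pics/s1c.png

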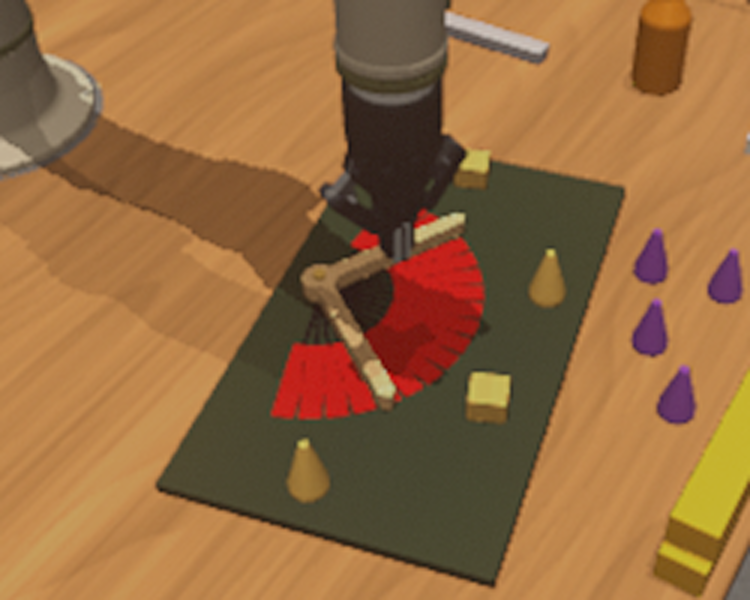

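The fingers are shut over the board to the left of the right arm, with their tips near (264,206) in the scene picture. I'll check the height of the fingertips before going down.

Run:
```python
from h import *
s=get_state();p=s["eef_pos"];print(p,s.keys())
for dz in(0,11,24): print(dz,px("scene",[p[0],p[1],p[2]-dz]).round(1))
```

```text
[611.31921083 -84.92987156 149.07688237] dict_keys(['clock', 'joints', 'joint_vel', 'joint_efforts', 'eef_pos', 'ee_rot', 'ft_force', 'torque', 'gripper_width'])
0 [262.1 200.8]
11 [262.2 204.1]
24 [262.3 207.9]
```

Emit:
move_arm:
  series:
    - [0,0,0.1,0,0,0,1]
    - [0,0,0.2,0,0,0,1]
    - [0,0,0.3,0,0,0,1]
    - [0,0,0.4,0,0,0,1]
    - [0,0,0.45,0,0,0,1]
    - [0,0,0.48,0,0,0,1]
    - [0,0,0.5,0,0,0,1]
    - [0,0,0.5,0,0,0,1]
    - [0,0,0.5,0,0,0,1]
    - [0,0,0.5,0,0,0,1]

```text
clock: 5.95
eef_pos: [611.3, -84.9, 49.4]
ee_rot: [[-0.906, 0.423, -0.001], [0.423, 0.906, 0.001], [0.001, 0.001, -1.0]]
ft_force: [-0.0, -0.2, 0.2]
gripper_width: 0.4
```

Run:
```python
from h import *
im=shot("scene","s2.png");cv2.imwrite("pics/s2c.png",cv2.resize(im[170:290,190:320,::-1].copy(),None,fx=5,fy=5,interpolation=cv2.INTER_CUBIC))
s=get_state();p=s["eef_pos"];print(s["clock"],p,s["ft_force"])
for dz in(0,11,24): print(dz,((px("scene",[p[0],p[1],p[2]-dz])-[190,170])*5).round(1))
```

```text
6.0 [611.34867312 -84.83199539  49.38257196] [ 0.48921322 -0.44901878 -0.25959758]
0 [364.6 293.5]
11 [365.  307.8]
24 [365.5 324.4]
```

View pics/s2c.png

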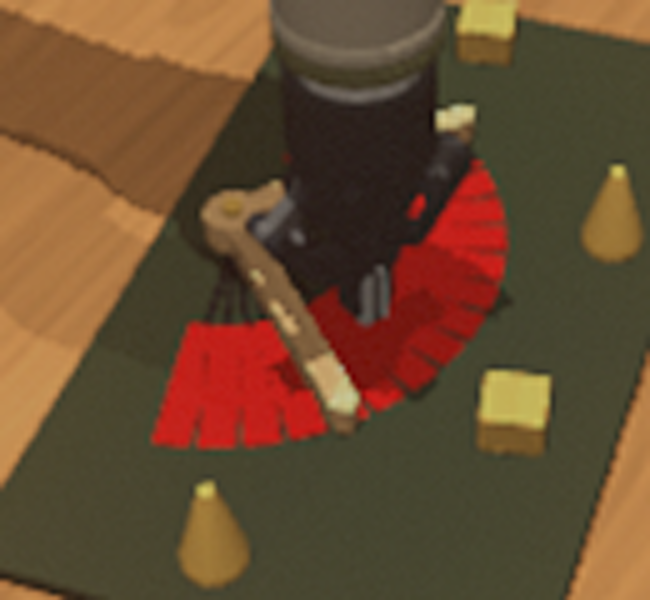

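Run:
```python
from h import *
s=get_state();p=s["eef_pos"];R=np.array(s["ee_rot"])
for dz in(11,24):
  for x in(-11,11):
    for y in(-8,0,8): print(dz,x,y,((px("scene",R@[x,y,dz]+p)-[190,170])*5).round())
```

```text
11 -11 -8 [364. 327.]
11 -11 0 [376. 320.]
11 -11 8 [389. 314.]
11 11 -8 [341. 301.]
11 11 0 [354. 295.]
11 11 8 [366. 289.]
24 -11 -8 [364. 343.]
24 -11 0 [377. 337.]
24 -11 8 [389. 331.]
24 11 -8 [342. 318.]
24 11 0 [354. 312.]
24 11 8 [367. 306.]
```

Emit:
move_arm:
  series:
    - [0,0,0.01,0,0,0,1]
    - [0,0,0.02,0,0,0,1]
    - [0,0,0.03,0,0,0,1]
    - [0,0,0.04,0,0,0,1]
    - [0,0,0.05,0,0,0,1]
    - [0,0,0.055,0,0,0,1]
    - [0,0,0.06,0,0,0,1]
    - [0,0,0.06,0,0,0,1]
    - [0,0,0.06,0,0,0,1]
    - [0,0,0.06,0,0,0,1]

```text
clock: 7.25
eef_pos: [611.4, -84.8, 37.4]
ee_rot: [[-0.906, 0.423, -0.001], [0.423, 0.906, 0.001], [0.001, 0.001, -1.0]]
ft_force: [0.2, -0.6, 0.5]
gripper_width: -0.0
```

Fingertip length is confirmed at 11 mm ahead, and the shut fingers are about 16 mm thick. I'll lower a little more, then push gently.

Emit:
move_arm:
  series:
    - [0,0,0.01,0,0,0,1]
    - [0,0,0.02,0,0,0,1]
    - [0,0,0.03,0,0,0,1]
    - [0,-0.01,0.035,0,0,0,1]
    - [0,-0.02,0.035,0,0,0,1]
    - [0,-0.03,0.035,0,0,0,1]
    - [0,-0.04,0.035,0,0,0,1]
    - [0,-0.05,0.035,0,0,0,1]
    - [0,-0.06,0.035,0,0,0,1]
    - [0,-0.07,0.035,0,0,0,1]

```text
clock: 8.5
eef_pos: [605.6, -97.0, 30.5]
ee_rot: [[-0.906, 0.423, -0.0], [0.423, 0.906, 0.002], [0.001, 0.002, -1.0]]
ft_force: [0.9, 2.2, 0.7]
gripper_width: -0.2
```

Emit:
move_arm:
  series:
    - [0.003,-0.01,0,0,0,0,1]
    - [0.006,-0.02,0,0,0,0,1]
    - [0.009,-0.03,0,0,0,0,1]
    - [0.012,-0.045,0,0,0,0,1]
    - [0.015,-0.06,0,0,0,0,1]
    - [0.018,-0.075,0,0,0,0,1]
    - [0.021,-0.09,0,0,0,0,1]
    - [0.024,-0.105,0,0,0,0,1]
    - [0.027,-0.12,0,0,0,0,1]
    - [0.03,-0.13,0,0,0,0,1]

```text
clock: 9.75
eef_pos: [588.8, -118.1, 30.4]
ee_rot: [[-0.906, 0.423, -0.001], [0.423, 0.906, 0.002], [0.002, 0.001, -1.0]]
ft_force: [2.4, 1.2, 0.4]
gripper_width: 0.2
```

Run:
```python
from h import *
im=shot("scene","s3.png");cv2.imwrite("pics/s3c.png",cv2.resize(im[170:290,190:320,::-1].copy(),None,fx=5,fy=5,interpolation=cv2.INTER_CUBIC))
s=get_state();print(s["clock"],s["eef_pos"],s["ft_force"])
```

```text
9.8 [ 588.52061066 -118.39068326   30.34452038] [ 3.19182074  0.65922874 -0.21965574]
```

View pics/s3c.png

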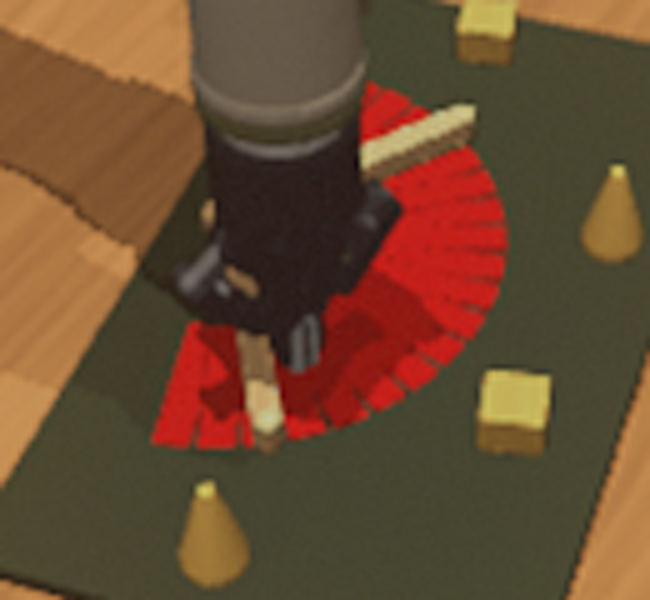

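Emit:
move_arm:
  series:
    - [0.002,-0.01,0,0,0,0,1]
    - [0.004,-0.02,0,0,0,0,1]
    - [0.006,-0.03,0,0,0,0,1]
    - [0.008,-0.04,0,0,0,0,1]
    - [0.01,-0.05,0,0,0,0,1]
    - [0.012,-0.06,0,0,0,0,1]
    - [0.013,-0.07,0,0,0,0,1]
    - [0.015,-0.08,0,0,0,0,1]
    - [0.015,-0.08,0,0,0,0,1]
    - [0.015,-0.08,0,0,0,0,1]

```text
clock: 11.05
eef_pos: [579.0, -131.8, 30.3]
ee_rot: [[-0.906, 0.423, -0.001], [0.423, 0.906, 0.002], [0.002, 0.001, -1.0]]
ft_force: [1.5, 1.0, -0.6]
gripper_width: -0.1
```

Run:
```python
from m import *
im=shot("scene","s4.png");shot("top","t4.png")
s=get_state();p=s["eef_pos"];print(s["clock"],p,s["ft_force"])
pv=np.array([502.5,-53.2]);b=box("scene",[590,-180,24],22)
h=cv2.cvtColor(im,cv2.COLOR_RGB2HSV).astype(np.float32)[b[1]:b[3],b[0]:b[2]]
w=np.clip((h[...,2]-75)/60,0,1)*(abs(h[...,0]-25)<12)*(h[...,1]<190)
def f(a):
    d=np.array([np.cos(a),np.sin(a)]);n=np.array([-d[1],d[0]])
    m=render("scene",[[*(pv+r*d+s_*n),z] for r,s_ in((120,8),(120,-8),(157,8),(157,-8),(165,0)) for z in(15,33)],b)
    return ((m-w)**2*((m>.05)|(h[...,2]>-1))).sum()
g=np.arange(-1.12,-.85,.01);e=[f(a) for a in g];print(g[np.argmin(e)],min(e))
cv2.imwrite("pics/s4c.png",np.hstack([cv2.resize(im[190:290,190:290,::-1].copy(),(400,400),interpolation=cv2.INTER_CUBIC),cv2.resize(cv2.imread("pics/t4.png")[165:285,255:395],(400,400),interpolation=cv2.INTER_CUBIC)]))
```

```text
11.15 [ 579.04643856 -131.77408315   30.32926451] [0.90503476 2.08763005 0.05932563]
-1.01 97.90326
```

View pics/s4c.png

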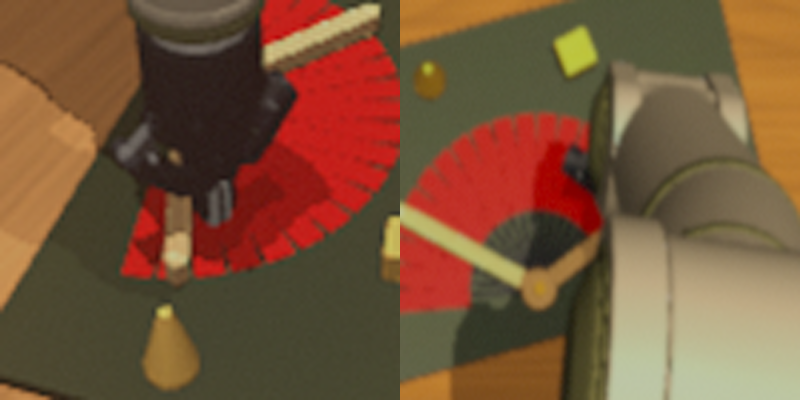

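Emit:
move_arm:
  series:
    - [0,0.04,0,0,0,0,1]
    - [0,0.1,0,0,0,0,1]
    - [0,0.12,0,0,0,0,1]
    - [0,0.12,-0.1,0,0,0,1]
    - [0,0.12,-0.25,0,0,0,1]
    - [0,0.12,-0.4,0,0,0,1]
    - [0.15,0.25,-0.5,0,0,0,1]
    - [0.35,0.45,-0.5,0,0,0,1]
    - [0.55,0.65,-0.5,0,0,0,1]
    - [0.69,0.75,-0.5,0,0,0,1]

```text
clock: 12.4
eef_pos: [516.7, 65.4, 130.9]
ee_rot: [[-0.907, 0.42, -0.001], [0.42, 0.907, 0.002], [0.002, 0.002, -1.0]]
ft_force: [0.0, 0.1, -0.4]
gripper_width: -0.1
```

Emit:
move_arm:
  series:
    - [0,0,0,0,0,0,1]
    - [0,0,0.1,0,0,0,1]
    - [0,0,0.2,0,0,0,1]
    - [0,0,0.3,0,0,0,1]
    - [0,0,0.35,0,0,0,1]
    - [0,0,0.35,0,0,0,1]
    - [0,0,0.35,0,0,0,1]
    - [0,0,0.35,0,0,0,1]
    - [0,0,0.35,0,0,0,1]
    - [0,0,0.35,0,0,0,1]

```text
clock: 13.65
eef_pos: [516.7, 65.6, 61.2]
ee_rot: [[-0.907, 0.42, -0.001], [0.42, 0.907, 0.003], [0.002, 0.002, -1.0]]
ft_force: [0.3, -0.6, 0.2]
gripper_width: 0.1
```

Run:
```python
from m import *
im=shot("top","t5.png")
s=get_state();print(s["clock"],s["eef_pos"],s["ft_force"])
for pv in((503.4,-52.6),(501.6,-53.7)):
    print(bar("top",im,pv,-.99), cone("top",im,(623,-243)))
cv2.imwrite("pics/t5c.png",cv2.resize(im[148:288,198:394,::-1].copy(),None,fx=4,fy=4,interpolation=cv2.INTER_CUBIC))
```

```text
13.7 [516.64651597  65.66030024  61.08675941] [ 0.9145656   0.32212671 -0.6377655 ]
(np.float64(-1.0033041855986466), np.float32(0.064371765)) (array([ 623.92044954, -243.78179955]), np.float64(0.3980063731655638))
(np.float64(-0.9867461049508801), np.float32(0.07350148)) (array([ 623.92044954, -243.78179955]), np.float64(0.3980063731655638))
```

View pics/t5c.png

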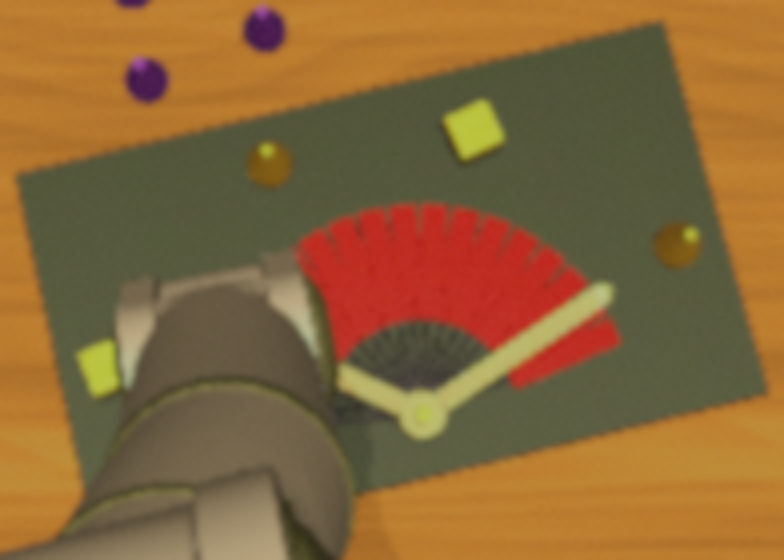

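The right arm now points at its cone within about 1–2.5 mm in the top view (fit −1.003, target −1.008), so I'll leave it. Next is the left arm.

Emit:
move_arm:
  series:
    - [0,0,0.05,0,0,0,1]
    - [0,0,0.1,0,0,0,1]
    - [0,0,0.14,0,0,0,1]
    - [0,0,0.155,0,0,0,1]
    - [-0.01,0,0.155,0,0,0,1]
    - [-0.025,0,0.155,0,0,0,1]
    - [-0.04,0,0.155,0,0,0,1]
    - [-0.055,-0.003,0.155,0,0,0,1]
    - [-0.07,-0.006,0.155,0,0,0,1]
    - [-0.085,-0.01,0.155,0,0,0,1]

```text
clock: 14.95
eef_pos: [531.4, 56.6, 30.1]
ee_rot: [[-0.907, 0.42, -0.001], [0.42, 0.907, 0.003], [0.002, 0.002, -1.0]]
ft_force: [-0.5, -0.9, 0.1]
gripper_width: 0.0
```

Emit:
move_arm:
  series:
    - [-0.01,-0.001,0,0,0,0,1]
    - [-0.025,-0.003,0,0,0,0,1]
    - [-0.045,-0.006,0,0,0,0,1]
    - [-0.065,-0.008,0,0,0,0,1]
    - [-0.085,-0.01,0,0,0,0,1]
    - [-0.105,-0.013,0,0,0,0,1]
    - [-0.125,-0.016,0,0,0,0,1]
    - [-0.145,-0.02,0,0,0,0,1]
    - [-0.165,-0.024,0,0,0,0,1]
    - [-0.18,-0.028,0,0,0,0,1]

```text
clock: 16.2
eef_pos: [562.1, 36.2, 30.0]
ee_rot: [[-0.907, 0.42, -0.0], [0.42, 0.907, 0.003], [0.001, 0.002, -1.0]]
ft_force: [0.4, 4.2, -0.1]
gripper_width: -0.0
```

Run:
```python
from m import *
im=shot("scene","s6.png")
s=get_state();p=np.array(s["eef_pos"]);print(s["clock"],p,s["ft_force"])
print(bar("scene",im,(502.5,-53.2),.8))
R=np.array(s["ee_rot"]);print((R.T@(np.array([586.9,20.6,30.5])-p)/200).round(3))
cv2.imwrite("pics/s6c.png",cv2.resize(im[160:260,220:340,::-1].copy(),None,fx=5,fy=5,interpolation=cv2.INTER_CUBIC))
```

```text
16.25 [562.38902726  35.88061272  30.07862103] [-0.05312594  3.35408067 -0.47690824]
(np.float64(0.5204772212652033), np.float32(24.451725))
[-0.143 -0.018 -0.002]
```

View pics/s6c.png

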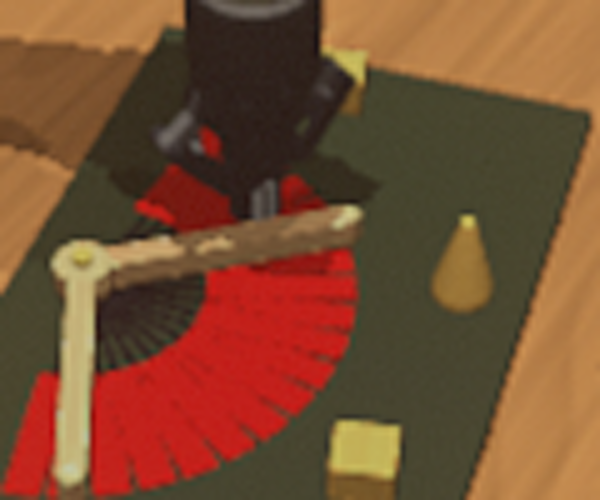

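Emit:
move_arm:
  series:
    - [-0.015,-0.002,0,0,0,0,1]
    - [-0.03,-0.003,0,0,0,0,1]
    - [-0.045,-0.005,0,0,0,0,1]
    - [-0.06,-0.007,0,0,0,0,1]
    - [-0.075,-0.009,0,0,0,0,1]
    - [-0.09,-0.011,0,0,0,0,1]
    - [-0.105,-0.013,0,0,0,0,1]
    - [-0.12,-0.015,0,0,0,0,1]
    - [-0.13,-0.016,0,0,0,0,1]
    - [-0.13,-0.016,0,0,0,0,1]

```text
clock: 17.5
eef_pos: [584.9, 22.0, 30.1]
ee_rot: [[-0.907, 0.421, 0.0], [0.421, 0.907, 0.002], [0.001, 0.002, -1.0]]
ft_force: [-1.3, -0.3, -0.1]
gripper_width: 0.3
```

Run:
```python
from m import *
im=shot("scene","s7.png");it=shot("top","t7.png")
s=get_state();p=np.array(s["eef_pos"]);print(s["clock"],p,s["ft_force"])
a=np.hstack([cv2.resize(im[170:260,220:320,::-1].copy(),(400,360),interpolation=cv2.INTER_CUBIC),cv2.resize(it[160:260,220:320,::-1].copy(),(360,360),interpolation=cv2.INTER_CUBIC)])
for cam,pts,off,sc,sh in(("scene",1,(220,170),4,0),("top",1,(220,160),3.6,400)):
    for ang in(.525,.56):
        q=[((px(cam,[502.5+r*np.cos(ang),-53.2+r*np.sin(ang),33])-off+.5)*sc-.5) for r in(0,165)]
        print(cam,ang,q[1].round()+[sh,0])
cv2.imwrite("pics/c7.png",a)
```

```text
17.6 [584.90317466  22.03871769  30.08601573] [-2.90297379 -0.03625858 -0.36286199]
scene 0.525 [300. 170.]
scene 0.56 [300. 164.]
top 0.525 [595. 154.]
top 0.56 [589. 157.]
```

View pics/c7.png

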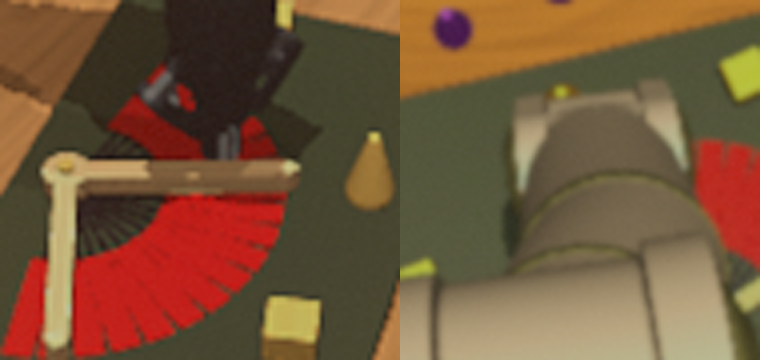

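Emit:
move_arm:
  series:
    - [0.04,0,0,0,0,0,1]
    - [0.1,0,0,0,0,0,1]
    - [0.12,0,0,0,0,0,1]
    - [0.12,0,-0.15,0,0,0,1]
    - [0.12,0,-0.35,0,0,0,1]
    - [0.2,0.1,-0.55,0,0,0,1]
    - [0.3,0.35,-0.6,0,0,0,1]
    - [0.3,0.6,-0.6,0,0,0,1]
    - [0.3,0.8,-0.6,0,0,0,1]
    - [0.3,1,-0.6,0,0,0,1]

```text
clock: 18.85
eef_pos: [614.8, 230.0, 150.8]
ee_rot: [[-0.907, 0.42, 0.001], [0.42, 0.907, 0.002], [0.0, 0.003, -1.0]]
ft_force: [-0.5, -0.2, 0.2]
gripper_width: -0.1
```

```bash
cat > chk.py <<'E'
from m import *
import sys
n=sys.argv[1];im=shot("top",f"t{n}.png")
s=get_state();print(s["clock"],np.round(s["eef_pos"],1))
x,e=bars("top",im,(502.5,-53.2),.54,-1.0);print(x.round(4),round(e,1))
cs=[(689.5,55.4),(623.7,-243.3)]
for k,c in enumerate(cs):
    for pv in(x[:2],np.array((503.4,-52.6)),np.array((501.6,-53.7))):
        a=bar("top",im,pv,(.54,-1.0)[k])[0];v=np.array(c)-pv
        print("LR"[k],pv.round(1),"bar",round(a,4),"lateral of cone mm",(-v[0]*np.sin(a)+v[1]*np.cos(a)).round(2))
cv2.imwrite(f"pics/t{n}c.png",cv2.resize(im[148:288,198:394,::-1].copy(),None,fx=4,fy=4,interpolation=cv2.INTER_CUBIC))
E
python3 chk.py 8
```

```text
18.9 [616.4 236.5 150.8]
[503.5516 -52.9244   0.5599  -1.0036] 28.8
L [503.6 -52.9] bar 0.5599 lateral of cone mm -6.97
L [503.4 -52.6] bar 0.5568 lateral of cone mm -6.65
L [501.6 -53.7] bar 0.5558 lateral of cone mm -6.47
R [503.6 -52.9] bar -1.0036 lateral of cone mm -0.94
R [503.4 -52.6] bar -1.0033 lateral of cone mm -1.07
R [501.6 -53.7] bar -0.984 lateral of cone mm -3.31
```

View pics/t8c.png

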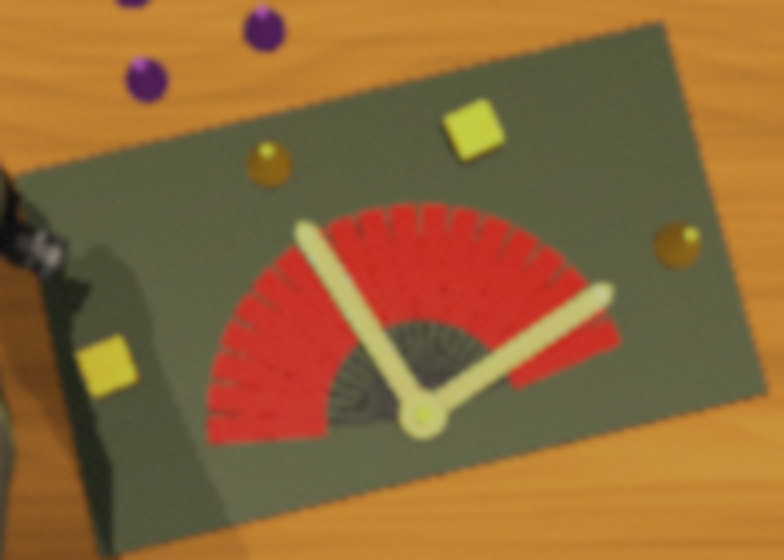

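The left arm needs about 0.032 rad more, or 3.5 mm at the finger. The right one is fine. I'll go back to the stand-off point and make the small push.

Emit:
move_arm:
  series:
    - [-0.04,-0.2,0,0,0,0,1]
    - [-0.08,-0.4,0,0,0,0,1]
    - [-0.12,-0.6,0,0,0,0,1]
    - [-0.16,-0.8,0,0,0,0,1]
    - [-0.187,-1,0,0,0,0,1]
    - [-0.187,-1,0,0,0,0,1]
    - [-0.187,-1,0.15,0,0,0,1]
    - [-0.187,-1,0.3,0,0,0,1]
    - [-0.187,-1,0.4,0,0,0,1]
    - [-0.187,-1,0.4,0,0,0,1]

```text
clock: 20.15
eef_pos: [566.8, 40.6, 68.1]
ee_rot: [[-0.91, 0.415, 0.001], [0.415, 0.91, 0.007], [0.002, 0.007, -1.0]]
ft_force: [0.5, 0.7, -0.7]
gripper_width: 0.1
```

Emit:
move_arm:
  series:
    - [0,0,0.06,0,0,0,1]
    - [0,0,0.12,0,0,0,1]
    - [0,0,0.17,0,0,0,1]
    - [0,0,0.2,0,0,0,1]
    - [0,0,0.2,0,0,0,1]
    - [0,0,0.2,0,0,0,1]
    - [0,0,0.2,0,0,0,1]
    - [0,0,0.2,0,0,0,1]
    - [0,0,0.2,0,0,0,1]
    - [0,0,0.2,0,0,0,1]

```text
clock: 21.4
eef_pos: [566.9, 40.9, 28.1]
ee_rot: [[-0.91, 0.415, 0.001], [0.415, 0.91, 0.007], [0.002, 0.007, -1.0]]
ft_force: [0.1, -0.8, 0.0]
gripper_width: -0.0
```

Run:
```python
from h import *
s=get_state();p=np.array(s["eef_pos"]);R=np.array(s["ee_rot"]);print(s["clock"],p)
for t in([584.9,22,30],[586.8,18.9,30]): print((R.T@(np.array(t)-p)/200).round(4))
```

```text
21.4 [566.85283532  40.88844769  28.14119386]
[-0.1213 -0.0484 -0.0099]
[-0.1363 -0.0586 -0.0099]
```

Emit:
move_arm:
  series:
    - [-0.02,-0.01,-0.01,0,0,0,1]
    - [-0.045,-0.02,-0.01,0,0,0,1]
    - [-0.07,-0.03,-0.01,0,0,0,1]
    - [-0.09,-0.037,-0.01,0,0,0,1]
    - [-0.105,-0.044,-0.01,0,0,0,1]
    - [-0.116,-0.048,-0.01,0,0,0,1]
    - [-0.126,-0.053,-0.01,0,0,0,1]
    - [-0.137,-0.059,-0.01,0,0,0,1]
    - [-0.137,-0.059,-0.01,0,0,0,1]
    - [-0.137,-0.059,-0.01,0,0,0,1]

```text
clock: 22.65
eef_pos: [586.7, 18.9, 30.0]
ee_rot: [[-0.91, 0.415, 0.001], [0.415, 0.91, 0.007], [0.002, 0.006, -1.0]]
ft_force: [-1.1, 1.6, -0.2]
gripper_width: 0.1
```

Emit:
move_arm:
  series:
    - [0.04,0,0,0,0,0,1]
    - [0.1,0,0,0,0,0,1]
    - [0.12,0,0,0,0,0,1]
    - [0.12,0,-0.15,0,0,0,1]
    - [0.12,0,-0.35,0,0,0,1]
    - [0.2,0.1,-0.55,0,0,0,1]
    - [0.3,0.35,-0.6,0,0,0,1]
    - [0.3,0.6,-0.6,0,0,0,1]
    - [0.3,0.8,-0.6,0,0,0,1]
    - [0.3,1,-0.6,0,0,0,1]

```text
clock: 23.9
eef_pos: [615.2, 226.4, 151.5]
ee_rot: [[-0.91, 0.414, 0.001], [0.414, 0.91, 0.007], [0.002, 0.007, -1.0]]
ft_force: [0.4, -0.1, -0.8]
gripper_width: 0.2
```

```bash
python3 chk.py 9
python3 - <<'E'
from m import *
im=shot("scene","s9.png");print([cone("scene",im,c)[0].round(1) for c in((688,55),(621.5,-243))])
E
```

```text
23.95 [616.8 233.  151.6]
[503.4381 -52.9184   0.5245  -1.003 ] 28.1
L [503.4 -52.9] bar 0.5252 lateral of cone mm 0.43
L [503.4 -52.6] bar 0.523 lateral of cone mm 0.62
L [501.6 -53.7] bar 0.523 lateral of cone mm 0.66
R [503.4 -52.9] bar -1.0031 lateral of cone mm -0.96
R [503.4 -52.6] bar -1.0031 lateral of cone mm -1.11
R [501.6 -53.7] bar -0.9839 lateral of cone mm -3.32
[array([688.,  55.]), array([ 621.7, -243.3])]
```

Both arms are within tolerance, the cones haven't moved, and the robot is clear of everything. Handing in.

```bash
python3 -c "
from h import *
s=get_state();print(s['clock'],np.abs(s['joint_vel']).max(),s['ft_force']);print(hand_in())"
```

```text
24.0 4.156409793258724 [-0.2328326   0.08489053  0.14033751]
the job is handed in; nothing more can be done
None
```

I pushed both wooden arms clockwise with the side of the shut fingertips until each pointed at the brass cone on its own half, then handed in at 24.0 s. The left arm fell about 7 mm short the first time, so I gave it a second push of about 3.5 mm.

- **Aim:** In the last top-view fit, the left arm's line passes about 0.5 mm from its cone's centre. The right arm's passes about 1 mm from its cone, both against a limit of 6 mm.
- **Disagreement:** With my first rivet position, picked by eye, the right arm's miss comes out at 3.3 mm, still inside the limit. The scene camera's own fits of the bar angles were poor, so I relied on the top view for the angles.
- **Cones and force:** The scene-camera fits put both cones within 0.4 mm of where they started. The wrist force I read while pushing was about 4 N at most, sampled only at the end of each move.
- **Not checked:** The viewer's picture limit stopped me seeing the final top image, so that check rests on the numeric fit alone. I did not measure the blocks, bowl, bottle, paperweight or brush again, but the tool stayed clear of them. The robot was still settling slightly at hand-in (up to about 4 degrees/s), clear of everything and about 150 mm up.

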